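# Fill a towing-eye kit tray and lock its hold-down bar

### The job

Make up the kit tray on the packing bench: turn the knob so that the hold-down bar clicks fully open, then lay every towing eye that is on the bench flat on the tray's floor, side by side and straight along the tray, all with their rings towards the tray's tall end. When all are in, turn the knob back until the bar clicks fully closed across them, and leave the other things on the bench where they are.

Things in the scene. Friction and masses are not known exactly. Their poses are not given: they have to be found in the camera images.
- tray: Shallow grey plastic tray fixed to the bench, 185 mm (its x) by 280 mm (its y) outside, 175 x 270 inside. Origin at the centre of its underside, on the bench; inner floor at z = 4 mm. Three walls are 20 mm high; the wall at its +x end (away from the robot) is 45 mm: the tall end. The knob's post stands outside its +y wall, at x -20, y 177 mm.
- holddown (a joint): Hinge of the aluminium hold-down bar, rad: 0 closed (bar across the tray, along its -y, not touching the parts under it), 1.5 fully open (bar along the tray's -x, clear of it). Opens clockwise seen from above. A spring detent resists up to about 0.12 N m and is at dead centre at 0.75: turned 0.2 or more beyond and let go, it snaps to the end; turned less, it springs back.
- knob_grip (a point): On the pivot axis of the hold-down, 57 mm above the bench: where its black bar-shaped knob is gripped. The knob is 50 mm long, 14 mm thick, from 37 to 69 mm above the bench, and turns with the bar. This point's -y axis points along the knob's long side and along the bar (white mark on top). The bar is 305 mm long from the pivot, 22 mm wide, 28 to 36 mm above the bench.
- eye1: Steel towing eye, may be absent: round shaft 14 mm thick with a ring at one end, 140 mm overall, 200 g. Origin on the shaft's axis, 7 mm above what it lies on, at the place to grip, near its centre of mass. x runs along the shaft to the ring: threaded end at x -79 mm, ring (46 mm outside, 18 inside, 14 thick, flat in the plane x, y) from +15 to +61 mm.
- eye1_ring (a point): Centre of the ring of eye1, 38 mm along x from its origin.
- eye2: Steel towing eye, may be absent: round shaft 14 mm thick with a ring at one end, 140 mm overall, 200 g. Origin on the shaft's axis, 7 mm above what it lies on, at the place to grip, near its centre of mass. x runs along the shaft to the ring: threaded end at x -79 mm, ring (46 mm outside, 18 inside, 14 thick, flat in the plane x, y) from +15 to +61 mm.
- eye2_ring (a point): Centre of the ring of eye2, 38 mm along x from its origin.
- eye3: Steel towing eye, may be absent: round shaft 14 mm thick with a ring at one end, 140 mm overall, 200 g. Origin on the shaft's axis, 7 mm above what it lies on, at the place to grip, near its centre of mass. x runs along the shaft to the ring: threaded end at x -79 mm, ring (46 mm outside, 18 inside, 14 thick, flat in the plane x, y) from +15 to +61 mm.
- eye3_ring (a point): Centre of the ring of eye3, 38 mm along x from its origin.
- eye4: Steel towing eye, may be absent: round shaft 14 mm thick with a ring at one end, 140 mm overall, 200 g. Origin on the shaft's axis, 7 mm above what it lies on, at the place to grip, near its centre of mass. x runs along the shaft to the ring: threaded end at x -79 mm, ring (46 mm outside, 18 inside, 14 thick, flat in the plane x, y) from +15 to +61 mm.
- eye4_ring (a point): Centre of the ring of eye4, 38 mm along x from its origin.
- eye5: Steel towing eye, may be absent: round shaft 14 mm thick with a ring at one end, 140 mm overall, 200 g. Origin on the shaft's axis, 7 mm above what it lies on, at the place to grip, near its centre of mass. x runs along the shaft to the ring: threaded end at x -79 mm, ring (46 mm outside, 18 inside, 14 thick, flat in the plane x, y) from +15 to +61 mm.
- eye5_ring (a point): Centre of the ring of eye5, 38 mm along x from its origin.
- tape: Roll of clear parcel tape lying flat, 100 mm wide, 48 mm high; bystander. Origin at the centre of its underside.
- cutter: Black box cutter lying flat, 175 mm long with its blade, 18 mm high; bystander. Origin under its handle's centre.
- carton: Small cardboard box 75 x 60 x 50 mm; bystander. Origin at the centre of its underside.
- gauge: Steel slide gauge lying flat, 180 mm long, 8 mm high; bystander. Origin at the underside of the beam's middle.
- mug: White mug, 76 mm wide without its handle, 85 mm high; bystander. Origin at the centre of its underside.
- can: Plain metal can, 52 mm wide, 75 mm high; bystander. Origin at the centre of its underside.

How it is judged:
On the way, in this order (a step that is already met when the one before it is completed fails the run):
1. the hold-down bar is turned past its detent to fully open (value of joint holddown above 1.35 rad), for 0.2 s.
2. with the bar still open, every towing eye present lies flat in the tray, straight, ring towards the tall end (value of joint holddown above 1.2 rad and z of eye1 in the frame of tray between 0.005 and 0.017 m and y of eye1 in the frame of tray between -0.128 and 0.128 m and x of each of eye1, eye2, eye3, eye4, eye5 in the frame of tray below 0.045 m and x of each of eye1_ring, eye2_ring, eye3_ring, eye4_ring, eye5_ring in the frame of tray above 0.02 m and z of each of eye1_ring, eye2, eye2_ring, eye3, eye3_ring, eye4, eye4_ring, eye5, eye5_ring in the frame of tray below 0.017 m and angle between the x axis of each of eye1, eye2, eye3, eye4, eye5 and the x axis of tray, either way round below 0.22 rad and z of each of eye2, eye3, eye4, eye5 in the frame of tray above 0.005 m and y of eye2 in the frame of tray between -0.128 and 0.128 m and y of eye3 in the frame of tray between -0.128 and 0.128 m and y of eye4 in the frame of tray between -0.128 and 0.128 m and y of eye5 in the frame of tray between -0.128 and 0.128 m), for 0.2 s.
At the end, for the whole second after the job is handed in: Hold-down under 0.12 rad; every eye present at rest in the tray: origin and ring centre at most 17 mm above its underside, origin within 128 mm of its centre line and at most 45 mm past its middle, ring centre 20 mm or more past the middle to the tall end, shaft within 0.22 rad of tray x (value of joint holddown below 0.12 rad and z of eye1 in the frame of tray between 0.005 and 0.017 m and y of eye1 in the frame of tray between -0.128 and 0.128 m and x of each of eye1, eye2, eye3, eye4, eye5 in the frame of tray below 0.045 m and x of each of eye1_ring, eye2_ring, eye3_ring, eye4_ring, eye5_ring in the frame of tray above 0.02 m and z of each of eye1_ring, eye2, eye2_ring, eye3, eye3_ring, eye4, eye4_ring, eye5, eye5_ring in the frame of tray below 0.017 m and angle between the x axis of each of eye1, eye2, eye3, eye4, eye5 and the x axis of tray, either way round below 0.22 rad and z of each of eye2, eye3, eye4, eye5 in the frame of tray above 0.005 m and y of eye2 in the frame of tray between -0.128 and 0.128 m and y of eye3 in the frame of tray between -0.128 and 0.128 m and y of eye4 in the frame of tray between -0.128 and 0.128 m and y of eye5 in the frame of tray between -0.128 and 0.128 m and linear speed of each of eye1, eye2, eye3, eye4, eye5 below 0.03 m/s); the robot touches nothing.
It fails at once if a bystander (tape, cutter, carton, gauge, mug or can) is pushed more than 30 mm (distance of any of tape, cutter, carton, gauge, mug, can from where it was at the start of the episode above 0.03 m).
Of eye1, eye2, eye3, eye4, eye5 only 3 to 5 are there at a start; the rules pass over those that are not, and their reading is None.
At some moment in a run one of eye1, eye2, eye3, eye4, eye5 may be knocked a few centimetres aside while the robot is not near it.
Once in a run the grip may slacken for a moment while it holds something.
It also fails if it takes over 210 s, if anything falls off the work surface, if the arm or the gripper's body presses on something with over 40 N, if the wrist force passes 120 N, or if a joint passes its speed limit or range.

### The arm

A 7-joint arm with a two-finger parallel gripper is mounted at the origin on the work surface. World frame = base frame: x ahead of the robot, y to its left, z up, the work surface at z = 0. Lengths are in m, angles in rad, forces in N, time in s.
With the tool pointing down it reaches from about 0.4 to 0.85 m from the base axis. Payload 6.9 kg.
Tool frame: the origin (TCP) lies at the very end of the fingers, on their centre line; the grasp point (between the pads) lies 19 mm behind it (r.tcp_to_grasp is the distance from the TCP to the grasp point, in m); z points along the fingers, y is the line along which they close (so a half turn about z gives the same grasp; the last joint's range is limited). The gripper opens to 85 mm and grips with 20 to 120 N. Pads are 22 mm wide; open, the fingers measure 114 mm over their backs; the gripper's body (76 mm by 85 mm) begins 54 mm behind the grasp point. The pads swing forward as they close: fully open they stand 13 mm farther back than shut.
Start: joints at [-1.077, 0.507, -0.238, 1.5, 0.126, 1.149, -0.155], TCP at [0.236, 0.579, 0.231] pointing down, gripper open.
Joint ranges: [-3.08, 3.08], [-0.24, 2.05], [-1.43, 1.35], [0, 2.5], [-1.52, 4.66], [0.17, 1.96], [-2.89, 2.89]. Speed limits (rad/s): [2.39, 2.39, 3.14, 3.14, 3.14, 3.14, 3.14].

### API

Orientations are given as a unit quaternion [x, y, z, w].
In Python, from station import r gives the robot as it stands.
- The arm moves only by the tool drive_tool, never from a script. Its argument "series" is a list of rows, each a list of 2 entries, a list of its own where there are three numbers: the shift along the tool's x, y, z scaled (see below), then the turn about the tool's z scaled (see below). A call has 1 to 5 rows; each row shifts and turns the commanded pose from where the row before left it, along the tool's axes as they then stand; what a row does not reach is not made up. The controller multiplies each number of a shift by 40 mm and each number of a turn by 90 degrees. A row lasts 1/8 s, in which the tool goes at most 62.5 mm and 10.7 degrees, less where a joint would pass 70% of its speed; a pose out of reach is approached as far as the arm can. A call with a number of a shift or a turn outside -1 to 1 is refused whole. A call with a gripper value outside its range is refused whole. "claw" is the opening, from -1 (shut) to 1 (fully open), set as the call begins (left out, the last holds). The fingers move at their own pace and stop on an object; "newtons" is the grip in N (left out, the last holds). Time passes only in rows, so rows that do not move let the fingers close. It gives the time, the measured TCP pose, the force, the opening and the grip force at its end, in the units of the state.
- r.observe(): the state, without advancing time (a new reading comes with each control period).
- r.capture(name): name is "scene" or "top"; returns (picture, depth): 420x560x3 uint8, red, green, blue; 420x560 float32, m along the optical axis (not along the pixel's ray), 0 where there is no reading.
- r.calibration(name): a dict with "mtx" (3x3 intrinsics, pixels), "T" (4x4, takes a point from camera to world coordinates). Camera axes: x right, y down, z forward; pixel columns grow to the right and rows downward; lengths in m; the calibration is good to about 2 mm. A picture is of the moment at which its call begins. calibration takes no time and is no camera call.
- r.sign_off(): hands the job in; it is judged then, once.
The state is a dict: "t": time; "joint_pos": joint angles; "dq": joint speeds; "joint_efforts": joint torques, N m; "tcp_pos": TCP position; "ee_rot": TCP orientation; "contact_force": force on the tool from outside, world axes, zero at the start; "wrist_torque": the same for the moment, N m; "gripper_width": opening from 0.0 (shut) to 1.0 (fully open); "gripper_force": force on a finger pad.
Only numpy, scipy, OpenCV 4.12 (cv2) and the standard library are available. Lean on these libraries where they do the work, as an engineer would, in place of code of your own. Each camera call takes 0.05 s, during which the arm holds its last target. There are 200 camera calls.

## Working session

There is one attempt and no reset: what is moved stays moved. The work goes in short steps, Python scripts to look and compute and a tool call to move; the robot and the scene stay as the last step left them, time stands still between calls to the robot, and variables do not carry over. Pictures are saved under pics/ and viewed, at most 14 in all, crops included, and the job is handed in when it is done.

Besides the shell and the picture viewer there is one more tool, called by a JSON object that holds its "name" and its "arguments". drive_tool: Moves the arm, as the interface text tells. Shifts and turns lie within -1 to 1; 1 stands for 40 mm of shift or 90 degrees of turn. Its arguments: {"type":"object","properties":{"series":{"type":"array"},"claw":{"type":"number"},"newtons":{"type":"number"}},"required":["series"]}

```bash
mkdir -p pics; ls; python3 - <<'E'
from station import r
import cv2,numpy as np
np.set_printoptions(precision=4,suppress=True)
print(r.observe())
for n in("scene","top"):
    p,d=r.capture(n); cv2.imwrite(f"pics/{n}0.png",p[:,:,::-1]); np.save(f"pics/{n}0.npy",d)
    c=r.calibration(n); print(n,c["mtx"],c["T"])
print(r.tcp_to_grasp)
E
```

```text
pics
{'t': 0.0, 'joint_pos': array([-1.0775,  0.5083, -0.2375,  1.5011,  0.1257,  1.1489, -0.1548]), 'dq': array([ 0.0008, -0.0009, -0.0005, -0.0002,  0.0003,  0.0024,  0.0018]), 'joint_efforts': array([ -0.0002, -62.0604,  -2.1868, -24.9664,   0.0127,   0.012 ,
        -0.    ]), 'tcp_pos': array([0.2362, 0.5781, 0.2304]), 'ee_rot': array([ 0.1927,  0.9813, -0.0009, -0.0002]), 'contact_force': array([ 0.3269, -0.0239,  0.7134]), 'wrist_torque': array([-0.01  ,  0.0157, -0.0281]), 'gripper_force': 0.0, 'gripper_width': 1.0035791508568055}
scene [[534.7191   0.     280.1589]
 [  0.     534.7191 208.1143]
 [  0.       0.       1.    ]] [[-0.5778  0.5388 -0.6131  1.3857]
 [ 0.8162  0.3763 -0.4384  0.552 ]
 [-0.0055 -0.7537 -0.6572  0.9293]
 [ 0.      0.      0.      1.    ]]
top [[501.388    0.     282.2445]
 [  0.     501.388  212.4712]
 [  0.       0.       1.    ]] [[ 0.0605 -0.9769  0.2052  0.2044]
 [-0.9982 -0.0601  0.0082 -0.0511]
 [ 0.0043 -0.2053 -0.9787  1.6577]
 [ 0.      0.      0.      1.    ]]
0.0187
```

View pics/top0.png

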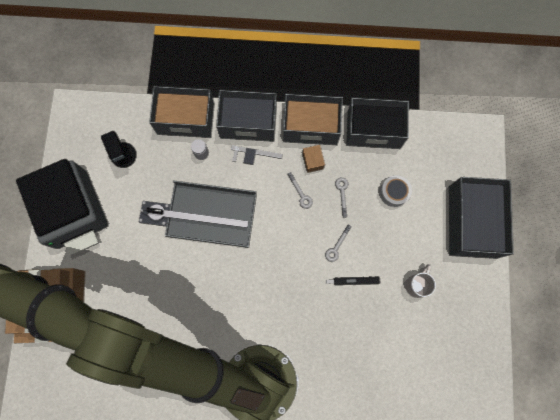

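View pics/scene0.png

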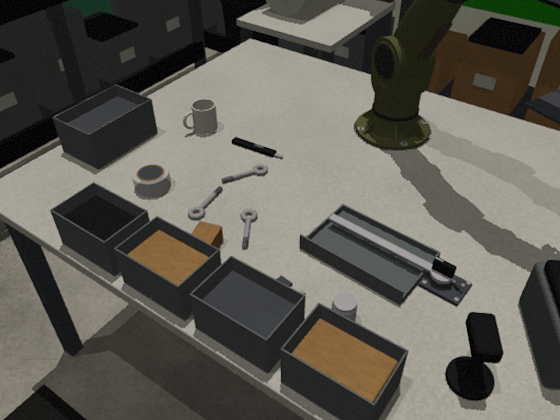

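Both views show three eyes: in top at about (300,190), (343,197) and (338,243), with the tray at (211,214) and the knob at (155,211). I'll measure these with depth from both cameras.

```bash
cat > h.py <<'E'
from station import r
import cv2,numpy as np
np.set_printoptions(precision=4,suppress=True)
def pts(n,d):
    c=r.calibration(n);K,T=c["mtx"],c["T"]
    v,u=np.mgrid[:d.shape[0],:d.shape[1]]
    P=np.stack([(u-K[0,2])/K[0,0]*d,(v-K[1,2])/K[1,1]*d,d],-1)@T[:3,:3].T+T[:3,3]
    P[d<=0]=np.nan
    return P
def proj(n,p):
    c=r.calibration(n);q=(np.asarray(p)-c["T"][:3,3])@c["T"][:3,:3]
    return (q@c["mtx"].T)[...,:2]/q[...,2:]
def ray(n,uv,z):
    c=r.calibration(n);K,T=c["mtx"],c["T"]
    w=T[:3,:3]@np.linalg.solve(K,[uv[0],uv[1],1.]);return T[:3,3]+w*(z-T[2,3])/w[2]
def ortho(n,p,z,x0,x1,y0,y1,s=1000):
    # plane z resampled at s px/m: col = (y1-y)*s, row=(x1-x)*s
    xs=np.arange(x1,x0,-1/s);ys=np.arange(y1,y0,-1/s)
    X,Y=np.meshgrid(xs,ys,indexing="ij")
    uv=proj(n,np.stack([X,Y,np.full_like(X,z)],-1)).astype(np.float32)
    return cv2.remap(p,uv[...,0],uv[...,1],cv2.INTER_CUBIC)
E
python3 - <<'E'
from h import *
for n in("scene","top"):
    d=np.load(f"pics/{n}0.npy");P=pts(n,d);z=P[...,2]
    m=(z>.006)&(z<.022)&(P[...,0]>.3)&(P[...,0]<.75)&(P[...,1]>-.45)&(P[...,1]<.2)
    k,l,s,c=cv2.connectedComponentsWithStats(m.astype(np.uint8))
    print(n,"bench z",np.nanmedian(z[(P[...,0]>.35)&(P[...,0]<.5)&(abs(P[...,1])<.2)]), z[(z>-.02)&(z<.004)].std())
    for i in range(1,k):
        if s[i,4]>40:
            q=P[l==i];mu=q.mean(0);U,S,V=np.linalg.svd((q-mu)[:,:2],full_matrices=False)
            a=(q-mu)[:,:2]@V[0];print(c[i],s[i,4],mu,"p98z",np.percentile(q[:,2],95),"axis",V[0],np.percentile(a,[0,2,98,100]))
# ortho rectified pictures side by side
out=[]
for n in("top","scene"):
    p=cv2.imread(f"pics/{n}0.png"); out.append(ortho(n,p,.014,.3,.7,-.35,.0,1100))
cv2.imwrite("pics/ortho0.png",np.hstack(out))
out=[]
for n in("top","scene"):
    p=cv2.imread(f"pics/{n}0.png"); out.append(ortho(n,p,.02,.42,.72,.05,.5,880))
cv2.imwrite("pics/otray0.png",np.vstack(out)); print(out[0].shape)
E
```

```text
scene bench z -0.0008503833260378735 0.0036396700696638487
[254.8818 146.5574] 296 [ 0.3429 -0.2862  0.0115] p98z 0.016398441433287753 axis [-0.0865  0.9962] [-0.0812 -0.0768  0.0811  0.0909]
[247.931  172.6422] 232 [ 0.4559 -0.2238  0.0107] p98z 0.01497556818597268 axis [ 0.8806 -0.4738] [-0.0605 -0.0559  0.0754  0.079 ]
[153.6964 190.9821] 168 [ 0.67   -0.3806  0.0137] p98z 0.021197426679732435 axis [ 0.7739 -0.6333] [-0.048  -0.0464  0.0462  0.049 ]
[203.0396 205.5935] 278 [ 0.6362 -0.2329  0.0111] p98z 0.014919678698049948 axis [0.9907 0.1357] [-0.0849 -0.0809  0.0502  0.0527]
[346.7598 219.5196] 383 [0.4706 0.1056 0.0144] p98z 0.020124463682100004 axis [ 0.7495 -0.662 ] [-0.0848 -0.0812  0.1101  0.1163]
[247.4169 224.7322] 295 [ 0.6277 -0.092   0.0112] p98z 0.014634637604010348 axis [0.8384 0.5451] [-0.0605 -0.056   0.0765  0.0789]
[324.6387 257.9706] 238 [0.6174 0.1295 0.014 ] p98z 0.021151008424924036 axis [0.0718 0.9974] [-0.0743 -0.0715  0.0688  0.0705]
[284.6316 280.6491] 57 [0.7243 0.09   0.0075] p98z 0.009828329685806913 axis [0.0437 0.999 ] [-0.0172 -0.0158  0.0171  0.01
[... 287 characters left out ...]
-0.0888 -0.0806  0.0554  0.0634]
[342.371  193.2986] 221 [ 0.6279 -0.2362  0.0132] p98z 0.01970281444698463 axis [-0.9899 -0.1418] [-0.062  -0.0543  0.0793  0.0876]
[237.755  207.8193] 498 [0.5568 0.113  0.0101] p98z 0.01990507899391508 axis [-0.7035 -0.7107] [-0.0866 -0.0701  0.0931  0.1024]
[336.9553 245.9146] 246 [ 0.4477 -0.2249  0.013 ] p98z 0.018717145478391595 axis [-0.8818  0.4716] [-0.0864 -0.0816  0.0534  0.063 ]
[240.6377 242.4203] 69 [0.4399 0.0941 0.0118] p98z 0.019838417975724807 axis [0.4791 0.8777] [-0.0288 -0.0272  0.0247  0.0263]
[355.2471 280.4569] 348 [ 0.3376 -0.2886  0.0138] p98z 0.020471154295508588 axis [ 0.0917 -0.9958] [-0.0954 -0.0856  0.0763  0.0827]
(264, 397, 3)
```

View pics/ortho0.png

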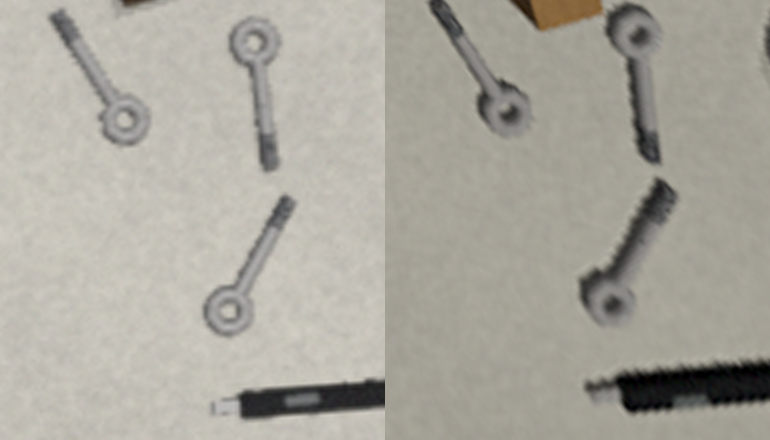

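View pics/otray0.png

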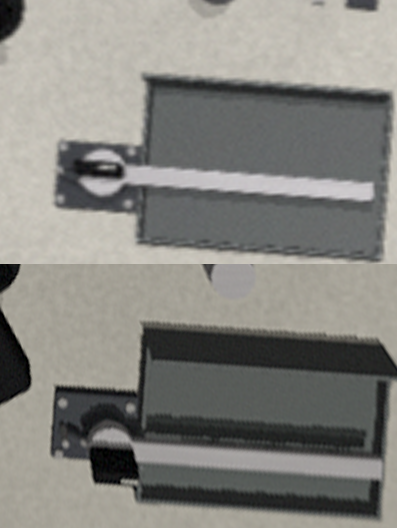

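The orthos show the eyes' rings at about (125,118), (254,42) and (229,310) in the left panel. The tray is at about (265,165) and its tall wall is at the top. The two cameras disagree by about 9 mm in x, so I'll check both against the robot's base circle, which is centred at the origin.

```bash
python3 - <<'E'
from h import *
from scipy.optimize import least_squares
for n in("scene","top"):
    d=np.load(f"pics/{n}0.npy");P=pts(n,d).reshape(-1,3);P=P[~np.isnan(P[:,0])]
    P=P[(np.hypot(P[:,0],P[:,1])<.2)&(P[:,2]>.005)]
    h=np.histogram(P[:,2],bins=np.arange(0,.4,.02));print(n,h[0])
    for lo,hi in((.008,.03),(.03,.06),(.06,.1),(.1,.2)):
        q=P[(P[:,2]>lo)&(P[:,2]<hi)]
        if len(q)>60:
            f=least_squares(lambda a:np.hypot(q[:,0]-a[0],q[:,1]-a[1])-a[2],[0,0,.1],loss="soft_l1",f_scale=.003)
            print(lo,len(q),f.x,np.abs(f.fun).mean(),np.hypot(q[:,0],q[:,1]).max())
ps=[cv2.resize(cv2.imread(f"pics/{n}0.png")[a:b,c:e],(390,390),interpolation=cv2.INTER_CUBIC) for n,a,b,c,e in(("top",320,420,210,310),("scene",60,160,345,445))]
cv2.imwrite("pics/base.png",np.hstack(ps))
E
```

```text
scene [1062  432  338  260  291  267  281  321  373  439  332  370  394  387
  387  371  279  302  323]
0.008 1176 [-0.0047  0.0004  0.0993] 0.01152125597837214 0.12423689255555838
0.03 533 [-0.0033  0.0005  0.0774] 0.0041593891600455605 0.10243438272207658
0.06 551 [0.0015 0.0021 0.0692] 0.002303299197543821 0.08068742984211895
0.1 1681 [-0.0001 -0.0001  0.0705] 0.00554074664549954 0.09767615511055683
top [1810  232   67   15   40   12   14   22   27    9   11   26   62  202
  446  598  105  159  161]
0.008 1416 [-0.003   0.0024  0.1036] 0.013346490960790767 0.19943959069698983
0.03 141 [-0.0078  0.0034  0.0823] 0.004132616489027603 0.09758552656996176
0.1 84 [-0.1687  0.0936  0.2594] 0.001715108976354125 0.08671923788684978
```

View pics/base.png

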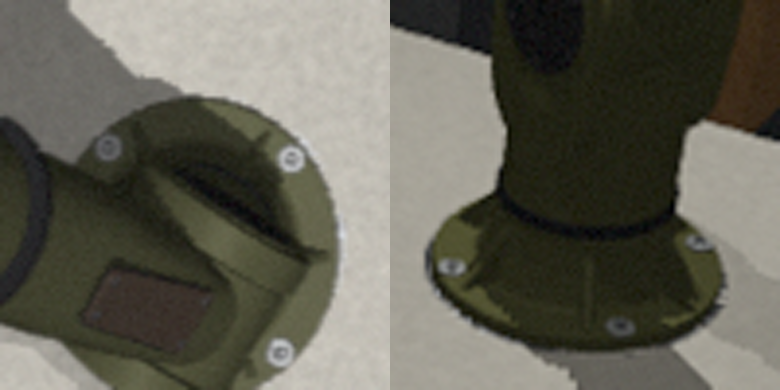

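Bolts are visible on the base flange: in top at (237.7,357.7), (284.6,360.5) and (281.5,410.5), in scene at (360.9,128.2), (404,143.3) and (423.7,121.5). The midpoint of opposite bolts should be the origin.

```bash
python3 - <<'E'
from h import *
for n,b in(("top",[(237.7,357.7),(284.6,360.5),(281.5,410.5)]),("scene",[(360.9,128.2),(404,143.3),(423.7,121.5)])):
    d=np.load(f"pics/{n}0.npy");P=pts(n,d)
    print(n,[P[int(v)-1:int(v)+2,int(u)-1:int(u)+2,2].mean().round(4) for u,v in b])
    w=np.array([ray(n,x,.014) for x in b]);print(w, "mid",(w[0]+w[2])/2,np.hypot(*(w[0]-w[2])[:2]))
E
```

```text
top [np.float64(0.0151), np.float64(0.0173), np.float64(0.0174)]
[[ 0.0728  0.0746  0.014 ]
 [ 0.0732 -0.0736  0.014 ]
 [-0.0759 -0.0729  0.014 ]] mid [-0.0016  0.0009  0.014 ] 0.20951523372428482
scene [np.float64(0.0152), np.float64(0.0142), np.float64(0.0127)]
[[ 0.0751 -0.0714  0.014 ]
 [ 0.0747  0.0758  0.014 ]
 [-0.0737  0.0738  0.014 ]] mid [0.0007 0.0012 0.014 ] 0.20792306986488765
```

```bash
python3 - <<'E'
from h import *
for n in("scene","top"):
    d=np.load(f"pics/{n}0.npy");P=pts(n,d)
    q=P[(abs(P[...,2])<.012)&(P[...,0]>0.1)&(P[...,0]<.68)&(P[...,1]<.6)&(P[...,1]>-.4)]
    for _ in range(4):
        A=np.c_[q[:,:2],np.ones(len(q))];k=np.linalg.lstsq(A,q[:,2],rcond=None)[0];e=q[:,2]-A@k;q=q[abs(e)<.006]
    print(n,k,e.std(),len(q))
    g=lambda x0,x1,y0,y1:np.median(q[(q[:,0]>x0)&(q[:,0]<x1)&(q[:,1]>y0)&(q[:,1]<y1)][:,2])
    for x in(.15,.3,.45,.6):print([round(float(g(x-.05,x+.05,y-.06,y+.06)),4) for y in(-.35,-.2,-.05,.1)])
E
```

```text
scene [ 0.0024  0.0005 -0.0022] 0.0021322798422057 46856
[-0.002, -0.0019, -0.0018, -0.0018]
[-0.0014, -0.0015, -0.0015, -0.0016]
[-0.0015, -0.0013, -0.0014, 0.0009]
[-0.0015, -0.0012, -0.0013, 0.0]
top [0.0018 0.0016 0.0003] 0.0029795990072435017 40488
[0.0001, 0.0004, 0.0005, 0.0007]
[0.0001, 0.0006, 0.0005, 0.001]
[0.0005, 0.0005, 0.0007, 0.0021]
[0.0006, 0.0006, 0.0008, 0.0027]
```

```bash
cat >> h.py <<'E'
def goto(x,y,z,yaw=None):
    """distances in tool units from the measured pose; yaw = world angle of tool x, deg"""
    from scipy.spatial.transform import Rotation as R
    o=r.observe();M=R.from_quat(o["ee_rot"]).as_matrix();a=np.degrees(np.arctan2(M[1,0],M[0,0]))
    D=np.array([x,y,z])-o["tcp_pos"]
    print("t",round(o["t"],2),"tcp",o["tcp_pos"],"yaw",a.round(1),"tilt",np.degrees(np.arccos(-M[2,2])).round(2),"w",round(o["gripper_width"],3),"F",o["contact_force"])
    if yaw is not None:
        print("turn cw (+):",((a-yaw+180)%360-180)/90)
        c,s=np.cos(np.radians(yaw)),np.sin(np.radians(yaw))
        print("shift with yaw reached:",np.array([c*D[0]+s*D[1],s*D[0]-c*D[1],-D[2]])/.04)
    print("shift at present yaw:",M.T@D/.04)
E
python3 - <<'E'
from h import *
for n in("scene","top"):
    d=np.load(f"pics/{n}0.npy");P=pts(n,d);p=cv2.imread(f"pics/{n}0.png");z=P[...,2]
    near=np.hypot(P[...,0]-.523,P[...,1]-.378)<.06
    m=near&(z>.06)&(z<.08);q=P[m];mu=q.mean(0);U,S,V=np.linalg.svd((q-mu)[:,:2],full_matrices=False);a=(q-mu)[:,:2]@V.T
    print(n,"knob",m.sum(),mu,V[0],np.percentile(a,[2,98],axis=0).ravel())
    b=(z>.025)&(z<.046)&(p.min(-1)>130)&(P[...,1]<.34)&(P[...,1]>.05)&(P[...,0]>.4)&(P[...,0]<.6)
    q=P[b];mu=q.mean(0);U,S,V=np.linalg.svd((q-mu)[:,:2],full_matrices=False)
    print(" bar",b.sum(),mu,V[0],np.degrees(np.arctan(V[0,0]/V[0,1])),"x at y=.376",mu[0]+V[0,0]/V[0,1]*(.376-mu[1]),"y range",np.percentile(q[:,1],[1,99]))
    w=(z>.012)&(z<.028)&(abs(P[...,1]-.2)<.12)&(P[...,0]<.46)&(P[...,0]>.41)
    q=P[w];print(" low wall",w.sum(),q.mean(0),np.polyfit(q[:,1],q[:,0],1))
    w=(z>.036)&(z<.052)&(abs(P[...,1]-.2)<.12)&(P[...,0]<.66)&(P[...,0]>.58)
    q=P[w];print(" tall wall",w.sum(),q.mean(0),np.polyfit(q[:,1],q[:,0],1))
goto(.523,.378,.15,86)
E
```

```text
scene knob 156 [0.5254 0.3786 0.0659] [0.0402 0.9992] [-0.0237 -0.006   0.0238  0.009 ]
 bar 662 [0.5112 0.2145 0.0347] [0.0737 0.9973] 4.227057821445413 x at y=.376 0.5231306054226567 y range [0.0788 0.3375]
 low wall 287 [0.4419 0.2046 0.0168] [0.0735 0.4268]
 tall wall 378 [0.6221 0.2046 0.0416] [0.0734 0.6071]
top knob 69 [0.5203 0.3774 0.0688] [-0.093  -0.9957] [-0.0232 -0.0069  0.0232  0.0074]
 bar 495 [0.5088 0.2065 0.0368] [-0.0729 -0.9973] 4.181674691619235 x at y=.376 0.521164462702027 y range [0.0766 0.3368]
 low wall 143 [0.4387 0.1992 0.0188] [0.073  0.4242]
 tall wall 144 [0.6177 0.1972 0.0437] [0.0736 0.6032]
t 0.1 tcp [0.2363 0.5782 0.2305] yaw 157.8 tilt 0.09 w 1.001 F [0.506  0.1293 0.6455]
turn cw (+): 0.797561452931825
shift with yaw reached: [-4.4916  7.4999  2.0132]
shift at present yaw: [-8.5282 -1.9184  2.0165]
```

{"name": "drive_tool", "arguments": {"series": [[[0,0,0],0.114],[[0,0,0],0.114],[[0,0,0],0.114],[[0,0,0],0.114],[[0,0,0],0.114]], "claw": 1, "newtons": 60}}

```text
t: 0.72
tcp_pos: [0.2362, 0.5783, 0.2308]
ee_rot: [0.601, 0.799, -0.001, 0.0]
contact_force: [0.5, 0.1, 0.1]
gripper_width: 1.001
gripper_force: 0.0
```

{"name": "drive_tool", "arguments": {"series": [[[0,0,0],0.114],[[0,0,0],0.114],[[0,0,0],0]]}}

```text
t: 1.1
tcp_pos: [0.2361, 0.5784, 0.2308]
ee_rot: [0.731, 0.682, -0.0, 0.0]
contact_force: [-0.1, -0.0, 0.3]
gripper_width: 1.005
gripper_force: 0.0
```

{"name": "drive_tool", "arguments": {"series": [[[-0.55,0.93,0.1],0],[[-0.55,0.93,0.2],0],[[-0.55,0.93,0.2],0],[[-0.55,0.93,0.2],0],[[-0.55,0.93,0.2],0]]}}

```text
t: 1.72
tcp_pos: [0.4151, 0.4548, 0.1949]
ee_rot: [0.73, 0.684, -0.0, -0.0]
contact_force: [-0.2, 0.3, 0.9]
gripper_width: 1.0
gripper_force: 0.0
```

```bash
python3 -c "
from h import *
goto(.522,.378,.15,85.8);print(r.observe()['joint_pos'])"
```

```text
t 1.73 tcp [0.4151 0.4548 0.1949] yaw 86.2 tilt 0.02 w 1.0 F [-0.1754  0.3144  0.8657]
turn cw (+): 0.004987523110006325
shift with yaw reached: [-1.7197  2.8056  1.1217]
shift at present yaw: [-1.7415  2.7923  1.1213]
[-0.9332  0.5191  0.1009  1.5831 -0.058   1.0426 -0.8817]
```

{"name": "drive_tool", "arguments": {"series": [[[-0.57,0.93,0.4],0],[[-0.57,0.93,0.4],0],[[-0.57,0.93,0.3],0],[[0,0,0],0]]}}

```text
t: 2.22
tcp_pos: [0.5238, 0.375, 0.1498]
ee_rot: [0.732, 0.681, -0.001, 0.001]
contact_force: [-0.5, 0.7, -0.3]
gripper_width: 0.999
gripper_force: 0.0
```

```bash
python3 - <<'E'
from h import *
goto(.522,.378,.043,85.8)
p,d=r.capture("scene");u,v=proj("scene",[.522,.378,.08]).astype(int);print(u,v)
q=p[v-100:v+80,u-110:min(u+110,560),::-1];cv2.imwrite("pics/k1.png",cv2.resize(q,None,fx=3,fy=3,interpolation=cv2.INTER_CUBIC))
E
```

```text
t 2.23 tcp [0.5238 0.375  0.1498] yaw 85.8 tilt 0.21 w 0.999 F [-0.5235  0.7243 -0.2761]
turn cw (+): 0.0002632383657284107
shift with yaw reached: [ 0.0716 -0.0499  2.6697]
shift at present yaw: [ 0.0813 -0.0505  2.6694]
446 258
```

View pics/k1.png

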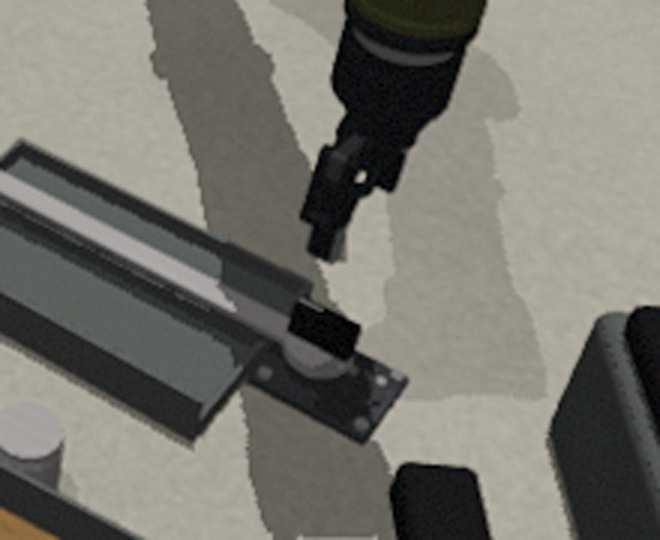

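The gripper is directly above the knob: fingertips at crop (325,245), knob at (325,320). Next I descend and grip.

{"name": "drive_tool", "arguments": {"series": [[[0.07,-0.05,0.6],0],[[0,0,0.8],0],[[0,0,0.8],0],[[0,0,0.45],0],[[0,0,0],0]]}}

```text
t: 2.9
tcp_pos: [0.5176, 0.383, 0.0444]
ee_rot: [0.731, 0.683, -0.001, -0.0]
contact_force: [0.4, 1.0, 0.6]
gripper_width: 1.004
gripper_force: 0.0
```

{"name": "drive_tool", "arguments": {"series": [[[0,0,0],0],[[0,0,0],0],[[0,0,0],0],[[0,0,0],0],[[0,0,0],0]], "claw": -1, "newtons": 60}}

```text
t: 3.52
tcp_pos: [0.5221, 0.3825, 0.0463]
ee_rot: [0.732, 0.681, 0.003, 0.001]
contact_force: [7.1, 0.9, -0.7]
gripper_width: 0.147
gripper_force: 60.0
```

{"name": "drive_tool", "arguments": {"series": [[[0,0,0],0],[[0,0,0],0],[[0,0,0],0]]}}

```text
t: 3.9
tcp_pos: [0.5221, 0.3825, 0.0463]
ee_rot: [0.732, 0.681, 0.003, 0.001]
contact_force: [7.2, -0.4, 0.4]
gripper_width: 0.147
gripper_force: 60.0
```

{"name": "drive_tool", "arguments": {"series": [[[-0.1,0.1,0],0],[[0,0,0],0.105],[[0,0,0],0.105],[[0,0,0],0.105],[[0,0,0],0.105]]}}

```text
t: 4.53
tcp_pos: [0.5254, 0.3811, 0.0464]
ee_rot: [0.914, 0.406, 0.004, -0.001]
contact_force: [8.1, 4.7, -4.3]
gripper_width: 0.154
gripper_force: 59.5
```

{"name": "drive_tool", "arguments": {"series": [[[0,0,0],0.105],[[0,0,0],0.105],[[0,0,0],0.105],[[0,0,0],0.105],[[0,0,0],0.105]]}}

```text
t: 5.15
tcp_pos: [0.5272, 0.3772, 0.0464]
ee_rot: [1.0, 0.004, 0.004, -0.0]
contact_force: [11.7, -3.3, -3.5]
gripper_width: 0.146
gripper_force: 59.5
```

```bash
python3 -c "
from h import *
goto(.522,.378,.15,0);print(r.observe()['joint_pos'],r.observe()['wrist_torque'])"
```

```text
t 5.15 tcp [0.5272 0.3772 0.0464] yaw 0.5 tilt 0.47 w 0.146 F [11.6893 -3.3464 -3.5172]
turn cw (+): 0.005474778721949747
shift with yaw reached: [-0.1291 -0.0195 -2.59  ]
shift at present yaw: [-0.1078 -0.0205 -2.591 ]
[-0.9516  0.7769  0.5106  1.6594 -0.4787  0.8254 -1.7978] [-0.6047 -1.9218  0.0354]
```

{"name": "drive_tool", "arguments": {"series": [[[0,0,0],0],[[0,0,0],0],[[0,0,0],0],[[0,0,0],0]], "claw": 1}}

```text
t: 5.65
tcp_pos: [0.5223, 0.3784, 0.0453]
ee_rot: [1.0, 0.008, -0.0, -0.0]
contact_force: [0.3, 1.0, 0.8]
gripper_width: 0.977
gripper_force: 0.0
```

{"name": "drive_tool", "arguments": {"series": [[[0,0,-0.8],0],[[0,0,-0.8],0],[[0,0,-0.8],0],[[0,0,-0.8],0],[[0,0,-0.8],0]]}}

```text
t: 6.28
tcp_pos: [0.5223, 0.3782, 0.2064]
ee_rot: [1.0, 0.008, -0.0, -0.0]
contact_force: [0.1, 0.5, -0.3]
gripper_width: 0.996
gripper_force: 0.0
```

```bash
cat > eyes.py <<'E'
from h import *
def eyes(box=(.3,.8,-.45,.5),tag=None):
    for n in("scene","top"):
        p,d=r.capture(n);P=pts(n,d);z=P[...,2]
        if tag: cv2.imwrite(f"pics/{tag}_{n}.png",p[:,:,::-1])
        x0,x1,y0,y1=box
        m=(z>.006)&(z<.022)&(P[...,0]>x0)&(P[...,0]<x1)&(P[...,1]>y0)&(P[...,1]<y1)
        k,l,s,c=cv2.connectedComponentsWithStats(m.astype(np.uint8))
        for i in range(1,k):
            if s[i,4]>120:
                q=P[l==i];mu=q.mean(0);V=np.linalg.svd((q-mu)[:,:2],full_matrices=False)[2]
                a=(q-mu)[:,:2]@V[0];lo,hi=np.percentile(a,[1,99]);v=V[0] if -lo<hi else -V[0];L=hi-lo
                if .12<L<.15:  # long side from the centroid is the threaded end
                    mid=mu[:2]+V[0]*(lo+hi)/2
                    print(n,c[i].round(),"origin",mid+9e-3*v,"ring dir",np.degrees(np.arctan2(-v[1],-v[0])).round(1),"L",L.round(3))
E
python3 - <<'E'
from eyes import *
eyes(tag="b"); goto(.624,-.094,.15,32.7);print(r.observe()['joint_pos'])
E
```

```text
scene [248. 173.] origin [ 0.4733 -0.2328] ring dir 151.0 L 0.133
scene [203. 205.] origin [ 0.6107 -0.2364] ring dir 7.4 L 0.135
scene [248. 225.] origin [ 0.6441 -0.081 ] ring dir -147.2 L 0.132
top [301. 193.] origin [ 0.6406 -0.083 ] ring dir -146.8 L 0.137
top [343. 194.] origin [ 0.6057 -0.2398] ring dir 7.5 L 0.136
top [337. 246.] origin [ 0.4684 -0.2357] ring dir 152.2 L 0.133
t 6.38 tcp [0.5243 0.3788 0.2093] yaw 0.9 tilt 0.36 w 0.995 F [-0.4413 -0.6003 -0.2852]
turn cw (+): -0.3530930115022247
shift with yaw reached: [-4.2871 11.2924  1.4814]
shift at present yaw: [ 2.295  11.8625  1.4512]
[-1.0019  0.6144  0.6026  1.4845 -0.3669  1.1504 -1.891 ]
```

View pics/b_scene.png

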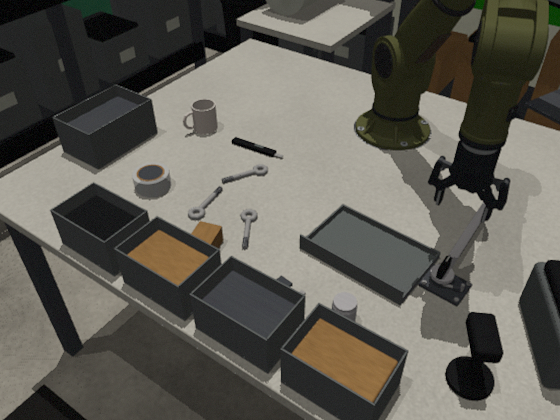

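{"name": "drive_tool", "arguments": {"series": [[[0,0,0],-0.088],[[0,0,0],-0.088],[[0,0,0],-0.088],[[0,0,0],-0.089]], "claw": 0.1, "newtons": 100}}

```text
t: 6.88
tcp_pos: [0.5221, 0.3782, 0.2045]
ee_rot: [0.959, 0.284, -0.001, 0.0]
contact_force: [1.3, 0.2, -0.3]
gripper_width: 0.55
gripper_force: 0.0
```

{"name": "drive_tool", "arguments": {"series": [[[-0.35,0.94,0],0],[[-0.35,0.94,0],0],[[-0.35,0.94,0],0],[[-0.35,0.94,0],0],[[-0.35,0.94,0],0]]}}

```text
t: 7.5
tcp_pos: [0.5649, 0.181, 0.2047]
ee_rot: [0.96, 0.282, -0.0, -0.0]
contact_force: [-0.3, 0.3, -0.3]
gripper_width: 0.551
gripper_force: 0.0
```

{"name": "drive_tool", "arguments": {"series": [[[-0.35,0.94,0],0],[[-0.35,0.94,0],0],[[-0.35,0.94,0],0],[[-0.35,0.94,0],0],[[-0.35,0.94,0],0]]}}

```text
t: 8.12
tcp_pos: [0.6075, -0.0148, 0.2047]
ee_rot: [0.96, 0.282, -0.0, -0.0]
contact_force: [0.1, 0.3, -0.7]
gripper_width: 0.551
gripper_force: 0.0
```

{"name": "drive_tool", "arguments": {"series": [[[-0.35,0.94,0.4],0],[[-0.35,0.94,0.8],0],[[0,0,0.5],0],[[0,0,0],0]]}}

```text
t: 8.62
tcp_pos: [0.6233, -0.0921, 0.1351]
ee_rot: [0.96, 0.281, -0.002, -0.001]
contact_force: [-0.6, 0.7, -0.6]
gripper_width: 0.547
gripper_force: 0.0
```

```bash
sed -i 's/mid+9e-3\*v/mid-9e-3*v/' eyes.py; python3 - <<'E'
from eyes import *
eyes(); goto(.626,-.093,.003,32.9)
print(r.observe()['joint_pos'])
p,d=r.capture("scene");a=cv2.resize(p[130:270,150:330,::-1],None,fx=3,fy=3,interpolation=cv2.INTER_CUBIC);cv2.imwrite("pics/A1.png",a)
E
```

```text
scene [203. 205.] origin [ 0.6286 -0.2343] ring dir 7.0 L 0.136
scene [247. 225.] origin [ 0.6286 -0.0912] ring dir -147.1 L 0.136
top [343. 193.] origin [ 0.6268 -0.237 ] ring dir 6.8 L 0.14
top [337. 246.] origin [ 0.4515 -0.2269] ring dir 151.8 L 0.135
t 8.72 tcp [ 0.6249 -0.0916  0.1375] yaw 32.7 tilt 0.02 w 0.551 F [0.3617 0.1351 0.6107]
turn cw (+): -0.0018482879840020258
shift with yaw reached: [0.0042 0.0455 3.3618]
shift at present yaw: [0.0042 0.0468 3.3618]
[-0.1458  0.6315  0.429   1.6145 -0.3042  0.9627 -0.614 ]
```

View pics/A1.png

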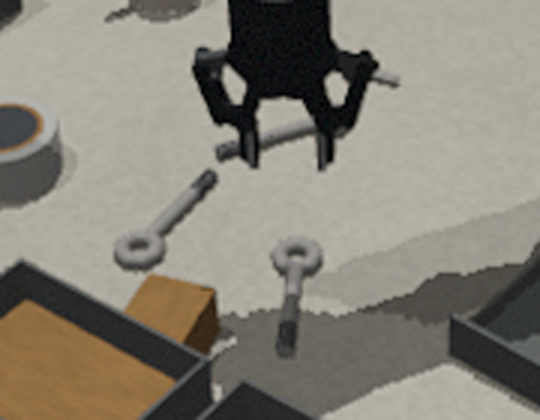

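The gripper is above eye A at crop (295,300): its fingers straddle the shaft line and the carton is clear. Next I descend and grip.

{"name": "drive_tool", "arguments": {"series": [[[0,0.03,0.8],0],[[0,0,0.8],0],[[0,0,0.8],0],[[0,0,0.6],0],[[0,0,0.2],0]]}}

```text
t: 9.4
tcp_pos: [0.6254, -0.0923, 0.0089]
ee_rot: [0.959, 0.282, -0.0, -0.0]
contact_force: [0.1, -0.1, -0.2]
gripper_width: 0.547
gripper_force: 0.0
```

{"name": "drive_tool", "arguments": {"series": [[[0,0,0.05],0],[[0,0,0],0],[[0,0,0],0],[[0,0,0],0],[[0,0,0],0]], "claw": -1}}

```text
t: 10.02
tcp_pos: [0.6263, -0.0933, 0.009]
ee_rot: [0.96, 0.281, 0.001, 0.0]
contact_force: [-0.7, 0.2, 5.5]
gripper_width: 0.08
gripper_force: 96.4
```

{"name": "drive_tool", "arguments": {"series": [[[0,0,0],0],[[0,0,0],0],[[0,0,0],0]]}}

```text
t: 10.4
tcp_pos: [0.6263, -0.0933, 0.009]
ee_rot: [0.96, 0.281, 0.001, 0.0]
contact_force: [-1.5, 1.5, 7.4]
gripper_width: 0.084
gripper_force: 96.4
```

The opening reads about 7 mm, so the pads only have the top of the shaft. I'll open, go lower and grip again.

{"name": "drive_tool", "arguments": {"series": [[[0,0,0],0],[[0,0,0],0],[[0,0,0.1],0],[[0,0,0.08],0],[[0,0,0],0]], "claw": -0.3}}

```text
t: 11.02
tcp_pos: [0.6253, -0.0932, -0.0002]
ee_rot: [0.96, 0.281, -0.0, -0.0]
contact_force: [0.9, 0.4, -0.3]
gripper_width: 0.351
gripper_force: 0.0
```

```bash
python3 -c "
from h import *
goto(.626,-.093,.003,32.9);goto(.626,-.093,.003,32.9);goto(.626,-.093,.003,32.9)"
```

```text
t 11.03 tcp [ 0.6253 -0.0932 -0.0002] yaw 32.7 tilt 0.02 w 0.351 F [ 0.8839  0.3794 -0.2669]
turn cw (+): -0.0024874087036459336
shift with yaw reached: [ 0.0176  0.0057 -0.0805]
shift at present yaw: [ 0.0176  0.0056 -0.0805]
t 11.03 tcp [ 0.6253 -0.0932 -0.0002] yaw 32.7 tilt 0.02 w 0.351 F [ 0.8839  0.3794 -0.2669]
turn cw (+): -0.0024874087036459336
shift with yaw reached: [ 0.0176  0.0057 -0.0805]
shift at present yaw: [ 0.0176  0.0056 -0.0805]
t 11.03 tcp [ 0.6253 -0.0932 -0.0002] yaw 32.7 tilt 0.02 w 0.351 F [ 0.8839  0.3794 -0.2669]
turn cw (+): -0.0024874087036459336
shift with yaw reached: [ 0.0176  0.0057 -0.0805]
shift at present yaw: [ 0.0176  0.0056 -0.0805]
```

{"name": "drive_tool", "arguments": {"series": [[[0,0,-0.03],0],[[0,0,0],0],[[0,0,0],0],[[0,0,0],0],[[0,0,0],0]], "claw": -1}}

```text
t: 11.65
tcp_pos: [0.6253, -0.0933, 0.0013]
ee_rot: [0.96, 0.281, -0.0, 0.0]
contact_force: [-2.1, -1.2, 1.8]
gripper_width: 0.119
gripper_force: 98.0
```

{"name": "drive_tool", "arguments": {"series": [[[0,0,0],0]]}}

```text
t: 11.78
tcp_pos: [0.6254, -0.0933, 0.0013]
ee_rot: [0.96, 0.281, -0.0, 0.0]
contact_force: [-1.6, 0.3, 2.0]
gripper_width: 0.116
gripper_force: 98.0
```

{"name": "drive_tool", "arguments": {"series": [[[0,0,-0.4],0],[[0,0,-0.7],0],[[0,0,-0.8],0],[[0,0,-0.7],0],[[0,0,0],0]]}}

```text
t: 12.4
tcp_pos: [0.6269, -0.0936, 0.1082]
ee_rot: [0.96, 0.281, 0.002, 0.001]
contact_force: [-0.0, 0.5, -2.3]
gripper_width: 0.114
gripper_force: 98.0
```

{"name": "drive_tool", "arguments": {"series": [[[0,0,0],-0.106],[[0,0,0],-0.106],[[0,0,0],-0.106],[[0,0,0],-0.106],[[0,0,0],-0.106]]}}

```text
t: 13.02
tcp_pos: [0.6247, -0.0928, 0.1042]
ee_rot: [0.762, 0.647, -0.001, -0.001]
contact_force: [0.3, -0.3, -2.5]
gripper_width: 0.118
gripper_force: 98.1
```

```bash
python3 - <<'E'
from h import *
goto(.5323,.1145,.12,175.8)
p,d=r.capture("scene");a=cv2.resize(p[90:270,150:390,::-1],None,fx=3,fy=3,interpolation=cv2.INTER_CUBIC);cv2.imwrite("pics/A2.png",a)
E
```

```text
t 13.03 tcp [ 0.6247 -0.0928  0.1042] yaw 80.7 tilt 0.11 w 0.118 F [ 0.2965 -0.3422 -2.4558]
turn cw (+): -1.0566463212809967
shift with yaw reached: [ 2.6826  5.0005 -0.3961]
shift at present yaw: [ 4.7424 -3.1171 -0.3893]
```

View pics/A2.png

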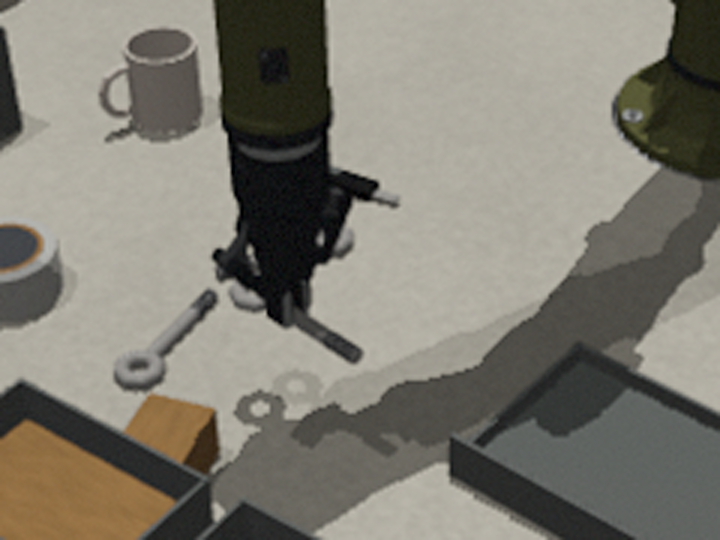

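Eye A is held level and its weight (about 2.4 N) shows in the force reading. I'll carry it to the tray.

{"name": "drive_tool", "arguments": {"series": [[[0,0,-0.1],-0.106],[[0,0,-0.1],-0.106],[[0,0,-0.1],-0.106],[[0,0,-0.1],-0.106],[[0,0,0],-0.106]]}}

```text
t: 13.7
tcp_pos: [0.625, -0.093, 0.1207]
ee_rot: [0.436, 0.9, -0.0, -0.001]
contact_force: [0.6, 0.6, -1.8]
gripper_width: 0.115
gripper_force: 98.1
```

{"name": "drive_tool", "arguments": {"series": [[[0,0,0],-0.106],[[0,0,0],-0.106],[[0,0,0],-0.106],[[0,0,0],-0.106],[[0,0,0],-0.103]]}}

```text
t: 14.32
tcp_pos: [0.6247, -0.0931, 0.1203]
ee_rot: [0.038, 0.999, 0.0, -0.001]
contact_force: [-1.0, -0.0, -1.7]
gripper_width: 0.113
gripper_force: 98.1
```

{"name": "drive_tool", "arguments": {"series": [[[0.44,0.82,0],0],[[0.44,0.82,0],0],[[0.45,0.83,0],0],[[0.45,0.83,0],0],[[0.45,0.83,0],0]]}}

```text
t: 14.95
tcp_pos: [0.5482, 0.0795, 0.1205]
ee_rot: [0.041, 0.999, -0.0, -0.001]
contact_force: [-0.1, 0.2, -1.2]
gripper_width: 0.121
gripper_force: 98.2
```

{"name": "drive_tool", "arguments": {"series": [[[0.45,0.83,0],0],[[0,0,0],0]]}}

```text
t: 15.2
tcp_pos: [0.5321, 0.1167, 0.1208]
ee_rot: [0.038, 0.999, 0.001, -0.001]
contact_force: [0.4, -0.7, -2.9]
gripper_width: 0.117
gripper_force: 98.3
```

```bash
python3 - <<'E'
from h import *
goto(.5323,.1145,.006,175.8)
print(r.observe()["joint_pos"])
p,d=r.capture("scene");a=cv2.resize(p[120:300,250:490,::-1],None,fx=3,fy=3,interpolation=cv2.INTER_CUBIC);cv2.imwrite("pics/A3.png",a)
E
```

```text
t 15.2 tcp [0.5321 0.1167 0.1208] yaw 175.7 tilt 0.15 w 0.117 F [ 0.4234 -0.7397 -2.9226]
turn cw (+): -0.001207838730996337
shift with yaw reached: [-0.0097 -0.0557  2.8711]
shift at present yaw: [-0.016  -0.0602  2.871 ]
[-0.0582  0.5092 -0.301   1.8608  0.1992  0.8023  1.0331]
```

View pics/A3.png

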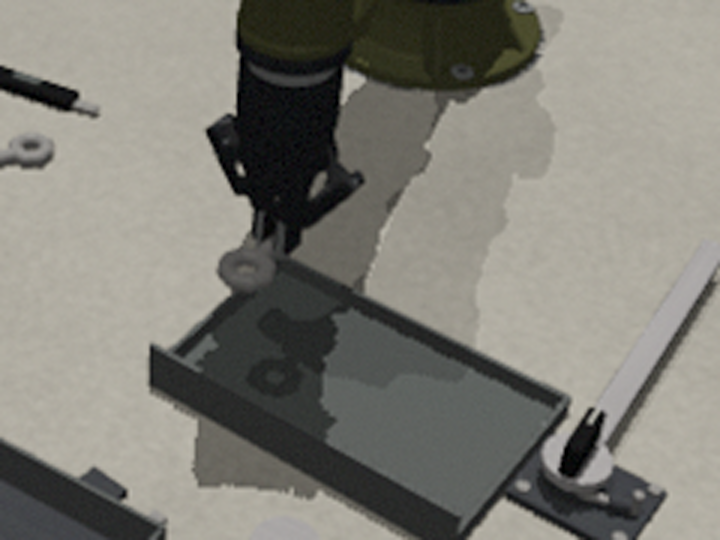

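Eye A is over the tray at crop (260,265), ring towards the tall wall, so I lower and release it.

{"name": "drive_tool", "arguments": {"series": [[[0,-0.05,0.7],0],[[0,0,0.7],0],[[0,0,0.7],0],[[0,0,0.5],0],[[0,0,0.2],0]]}}

```text
t: 15.88
tcp_pos: [0.5334, 0.1095, 0.0078]
ee_rot: [0.041, 0.999, -0.001, -0.001]
contact_force: [0.2, -0.7, -1.7]
gripper_width: 0.116
gripper_force: 98.3
```

{"name": "drive_tool", "arguments": {"series": [[[0,0,0.05],0],[[0,0,0],0]]}}

```text
t: 16.12
tcp_pos: [0.5344, 0.1108, 0.0078]
ee_rot: [0.04, 0.999, 0.0, 0.0]
contact_force: [0.1, -0.3, -1.5]
gripper_width: 0.12
gripper_force: 98.3
```

{"name": "drive_tool", "arguments": {"series": [[[0,0,0],0],[[0,0,0],0],[[0,0,0],0],[[0,0,0],0]], "claw": -0.2}}

```text
t: 16.62
tcp_pos: [0.5341, 0.111, 0.0075]
ee_rot: [0.039, 0.999, 0.0, 0.0]
contact_force: [-0.3, 0.4, -0.7]
gripper_width: 0.401
gripper_force: 0.0
```

{"name": "drive_tool", "arguments": {"series": [[[0,0,-0.4],0],[[0,0,-0.8],0],[[0,0,-0.9],0],[[0,0,-0.9],0],[[0,0,0],0]]}}

```text
t: 17.25
tcp_pos: [0.5357, 0.1116, 0.131]
ee_rot: [0.039, 0.999, 0.001, 0.003]
contact_force: [0.0, 0.7, -0.7]
gripper_width: 0.4
gripper_force: 0.0
```

```bash
python3 - <<'E'
from eyes import *
eyes((.3,.75,-.45,0)); goto(.629,-.235,.12,187.2)
E
```

```text
scene [254. 146.] origin [ 0.3427 -0.2814] ring dir 94.6 L 0.147
scene [248. 173.] origin [ 0.457  -0.2236] ring dir 151.0 L 0.135
scene [203. 206.] origin [ 0.6294 -0.2339] ring dir 7.6 L 0.135
top [342. 193.] origin [ 0.6243 -0.2368] ring dir 7.5 L 0.135
top [337. 246.] origin [ 0.4519 -0.227 ] ring dir 151.6 L 0.135
t 17.35 tcp [0.5339 0.1109 0.128 ] yaw 175.5 tilt 0.06 w 0.4 F [-0.3166 -0.3272 -0.6729]
turn cw (+): -0.12996390929087434
shift with yaw reached: [-1.2736 -8.8782  0.2006]
shift at present yaw: [-3.0468 -8.4356  0.2027]
```

{"name": "drive_tool", "arguments": {"series": [[[0,0,0],-0.067],[[0,0,0],-0.066],[[-0.12,-0.89,0],0],[[-0.12,-0.89,0],0],[[-0.12,-0.89,0],0]]}}

```text
t: 17.98
tcp_pos: [0.5615, 0.0059, 0.1261]
ee_rot: [-0.065, 0.998, 0.0, -0.001]
contact_force: [-0.3, 0.8, -0.5]
gripper_width: 0.399
gripper_force: 0.0
```

{"name": "drive_tool", "arguments": {"series": [[[-0.12,-0.89,0],0],[[-0.12,-0.89,0],0],[[-0.12,-0.89,0],0],[[-0.12,-0.89,0],0],[[-0.12,-0.89,0],0]]}}

```text
t: 18.6
tcp_pos: [0.6084, -0.1674, 0.1259]
ee_rot: [-0.065, 0.998, 0.0, -0.001]
contact_force: [1.6, 0.3, 0.3]
gripper_width: 0.397
gripper_force: 0.0
```

{"name": "drive_tool", "arguments": {"series": [[[-0.12,-0.89,0],0],[[-0.12,-0.89,0],0],[[0,0,1],0],[[0,0,0.5],0],[[0,0,0],0]]}}

```text
t: 19.23
tcp_pos: [0.6259, -0.2351, 0.0643]
ee_rot: [-0.065, 0.998, 0.001, -0.003]
contact_force: [-0.3, 0.2, 0.1]
gripper_width: 0.395
gripper_force: 0.0
```

```bash
python3 - <<'E'
from eyes import *
eyes((.3,.75,-.45,0)); goto(.6275,-.2355,.0005,187.5);print(r.observe()["joint_pos"])
E
```

```text
scene [248. 173.] origin [ 0.4575 -0.2239] ring dir 150.2 L 0.134
scene [203. 205.] origin [ 0.6279 -0.2341] ring dir 7.8 L 0.139
t 19.32 tcp [ 0.6278 -0.2355  0.0671] yaw -172.5 tilt 0.04 w 0.399 F [ 1.1304 -0.477   0.4714]
turn cw (+): -2.210204561884489e-05
shift with yaw reached: [0.0079 0.0007 1.6662]
shift at present yaw: [ 0.0069 -0.0001  1.6662]
[ 0.5124  0.7395 -0.3359  1.5616  0.2895  0.8907  1.7763]
```

{"name": "drive_tool", "arguments": {"series": [[[0,0,0.7],0],[[0,0,0.6],0],[[0,0,0.3],0],[[0,0,0],0]]}}

```text
t: 19.82
tcp_pos: [0.6279, -0.2356, 0.0033]
ee_rot: [-0.065, 0.998, 0.0, -0.0]
contact_force: [0.1, -0.2, 1.0]
gripper_width: 0.396
gripper_force: 0.0
```

```bash
python3 - <<'E'
from eyes import *
eyes((.3,.75,-.45,0)); goto(.6275,-.2355,.0005,187.5)
E
```

```text
scene [249. 172.] origin [ 0.455  -0.2234] ring dir 151.1 L 0.131
t 19.93 tcp [ 0.6286 -0.2359  0.0045] yaw -172.5 tilt 0.09 w 0.401 F [0.4107 0.1615 0.5692]
turn cw (+): -0.00019519760189597139
shift with yaw reached: [0.0268 0.0125 0.0989]
shift at present yaw: [0.0269 0.0126 0.0988]
```

{"name": "drive_tool", "arguments": {"series": [[[0,0,0.08],0],[[0,0,0],0],[[0,0,0],0],[[0,0,0],0],[[0,0,0],0]], "claw": -1, "newtons": 100}}

```text
t: 20.55
tcp_pos: [0.6287, -0.2362, 0.0013]
ee_rot: [-0.065, 0.998, -0.001, 0.001]
contact_force: [-0.1, -1.4, 6.2]
gripper_width: 0.114
gripper_force: 98.0
```

{"name": "drive_tool", "arguments": {"series": [[[0,0,0],0],[[0,0,-0.4],0],[[0,0,-0.8],0],[[0,0,-0.9],0],[[0,0,-0.9],0]]}}

```text
t: 21.18
tcp_pos: [0.6275, -0.2355, 0.1218]
ee_rot: [-0.065, 0.998, 0.0, -0.0]
contact_force: [-0.2, -0.3, -1.9]
gripper_width: 0.114
gripper_force: 97.9
```

{"name": "drive_tool", "arguments": {"series": [[[0,0,0],0.067],[[0,0,0],0.066],[[0,0,0],0]]}}

```text
t: 21.55
tcp_pos: [0.6276, -0.2355, 0.1207]
ee_rot: [0.039, 0.999, -0.0, -0.0]
contact_force: [0.1, 0.4, -1.9]
gripper_width: 0.113
gripper_force: 98.0
```

```bash
python3 - <<'E'
from eyes import *
eyes((.3,.75,-.45,0)); goto(.5385,.1993,.12,175.8)
E
```

```text
scene [248. 173.] origin [ 0.4569 -0.2237] ring dir 150.7 L 0.134
t 21.65 tcp [ 0.6277 -0.2355  0.1204] yaw 175.7 tilt 0.01 w 0.117 F [ 0.8255 -0.1586 -2.7705]
turn cw (+): -0.0015536808993191346
shift with yaw reached: [ 3.0209 10.6785  0.0089]
shift at present yaw: [ 3.047  10.6711  0.0095]
```

{"name": "drive_tool", "arguments": {"series": [[[0.25,0.89,0],0],[[0.25,0.89,0],0],[[0.25,0.89,0],0],[[0.25,0.89,0],0],[[0.25,0.89,0],0]]}}

```text
t: 22.28
tcp_pos: [0.5916, -0.0532, 0.1202]
ee_rot: [0.038, 0.999, 0.0, -0.0]
contact_force: [0.6, 0.8, -1.8]
gripper_width: 0.113
gripper_force: 98.1
```

{"name": "drive_tool", "arguments": {"series": [[[0.25,0.89,0],0],[[0.25,0.89,0],0],[[0.25,0.89,0],0],[[0.25,0.89,0],0],[[0.25,0.89,0],0]]}}

```text
t: 22.9
tcp_pos: [0.5557, 0.1282, 0.1202]
ee_rot: [0.038, 0.999, 0.0, -0.0]
contact_force: [0.6, 0.1, -2.0]
gripper_width: 0.115
gripper_force: 98.1
```

{"name": "drive_tool", "arguments": {"series": [[[0.25,0.89,0],0],[[0.25,0.89,0],0],[[0,0,0.4],0],[[0,0,0.6],0],[[0,0,0],0]]}}

```text
t: 23.52
tcp_pos: [0.5405, 0.1981, 0.0783]
ee_rot: [0.039, 0.999, -0.001, -0.002]
contact_force: [-0.6, -0.7, -1.9]
gripper_width: 0.115
gripper_force: 98.1
```

```bash
python3 - <<'E'
from eyes import *
eyes(); goto(.5385,.1993,.0055,175.8)
p,d=r.capture("scene");a=cv2.resize(p[120:300,250:490,::-1],None,fx=3,fy=3,interpolation=cv2.INTER_CUBIC);cv2.imwrite("pics/B3.png",a)
E
```

```text
scene [248. 173.] origin [ 0.4565 -0.2241] ring dir 150.8 L 0.133
scene [337. 235.] origin [0.5333 0.1146] ring dir -4.5 L 0.126
top [337. 246.] origin [ 0.4515 -0.2268] ring dir 151.4 L 0.134
t 23.62 tcp [0.5418 0.1989 0.0802] yaw 175.5 tilt 0.04 w 0.118 F [ 0.8105  0.5399 -2.1045]
turn cw (+): -0.0032553363152194
shift with yaw reached: [0.0838 0.0031 1.8675]
shift at present yaw: [0.0829 0.0035 1.8676]
```

View pics/B3.png

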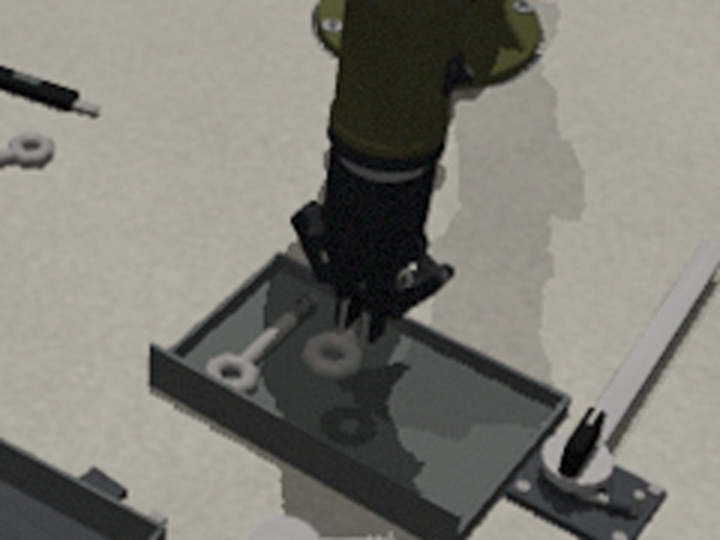

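Eye A lies straight in the tray at crop (260,345), with its ring at (232,372). Eye B hovers beside it, so I lower it, release, and go for eye C.

{"name": "drive_tool", "arguments": {"series": [[[0.03,0,0.7],0],[[0,0,0.6],0],[[0,0,0.4],0],[[0,0,0.12],0],[[0,0,0],0]]}}

```text
t: 24.3
tcp_pos: [0.5408, 0.1998, 0.0076]
ee_rot: [0.039, 0.999, 0.0, 0.0]
contact_force: [-0.3, -0.3, -2.2]
gripper_width: 0.118
gripper_force: 98.1
```

{"name": "drive_tool", "arguments": {"series": [[[0,0,0],0],[[0,0,0],0],[[0,0,0],0],[[0,0,0],0]], "claw": -0.2}}

```text
t: 24.8
tcp_pos: [0.5406, 0.1997, 0.0075]
ee_rot: [0.039, 0.999, 0.0, 0.0]
contact_force: [-0.2, -0.0, -0.5]
gripper_width: 0.402
gripper_force: 0.0
```

{"name": "drive_tool", "arguments": {"series": [[[0,0,-0.4],0],[[0,0,-0.8],0],[[0,0,-0.9],0],[[0,0,-0.9],0.088],[[0,0,0],0.088]]}}

```text
t: 25.42
tcp_pos: [0.5422, 0.2006, 0.1315]
ee_rot: [0.179, 0.984, 0.002, 0.003]
contact_force: [-0.2, -0.5, -0.3]
gripper_width: 0.402
gripper_force: 0.0
```

{"name": "drive_tool", "arguments": {"series": [[[0,0,0],0.088],[[-0.26,-0.86,0],0],[[-0.26,-0.86,0],0],[[-0.26,-0.86,0],0],[[-0.26,-0.86,0],0]]}}

```text
t: 26.05
tcp_pos: [0.5118, 0.0578, 0.1284]
ee_rot: [0.244, 0.97, 0.0, 0.001]
contact_force: [-0.1, -0.3, 0.4]
gripper_width: 0.398
gripper_force: 0.0
```

{"name": "drive_tool", "arguments": {"series": [[[-0.26,-0.86,0],0],[[-0.26,-0.86,0],0],[[-0.26,-0.86,0],0],[[-0.26,-0.86,0],0],[[-0.26,-0.86,0],0]]}}

```text
t: 26.68
tcp_pos: [0.4763, -0.1184, 0.1284]
ee_rot: [0.244, 0.97, 0.0, 0.001]
contact_force: [0.7, -0.4, 0.7]
gripper_width: 0.397
gripper_force: 0.0
```

```bash
python3 - <<'E'
from eyes import *
eyes(); goto(.4545,-.225,.06,151.3);print(r.observe()["joint_pos"])
E
```

```text
scene [251. 146.] origin [ 0.3458 -0.3022] ring dir -87.8 L 0.142
scene [248. 173.] origin [ 0.4574 -0.2238] ring dir 150.6 L 0.132
scene [337. 236.] origin [0.5329 0.1149] ring dir -3.2 L 0.129
top [256. 155.] origin [0.7475 0.0527] ring dir 99.5 L 0.128
t 26.77 tcp [ 0.4754 -0.1217  0.1283] yaw 151.4 tilt 0.13 w 0.401 F [-0.5722  0.0807 -0.0792]
turn cw (+): 0.0012251664102930389
shift with yaw reached: [-0.7825 -2.5149  1.7063]
shift at present yaw: [-0.7755 -2.5133  1.7119]
[ 0.3229  0.4211 -0.1736  1.9908  0.1083  0.7376  1.1557]
```

{"name": "drive_tool", "arguments": {"series": [[[-0.26,-0.84,0],0],[[-0.26,-0.84,0],0],[[-0.26,-0.83,0.6],0],[[0,0,0.9],0],[[0,0,0],0]]}}

```text
t: 27.4
tcp_pos: [0.4552, -0.2196, 0.0663]
ee_rot: [0.244, 0.97, 0.001, -0.002]
contact_force: [0.7, 0.5, 0.2]
gripper_width: 0.398
gripper_force: 0.0
```

```bash
python3 - <<'E'
from eyes import *
eyes(); goto(.455,-.2248,.002,151.3)
E
```

```text
scene [248. 173.] origin [ 0.4571 -0.2239] ring dir 150.7 L 0.133
scene [337. 236.] origin [0.5336 0.115 ] ring dir -3.5 L 0.13
scene [367. 252.] origin [0.5374 0.2036] ring dir -4.9 L 0.132
top [256. 155.] origin [0.7478 0.0571] ring dir 93.9 L 0.138
t 27.5 tcp [ 0.457  -0.2198  0.0683] yaw 151.8 tilt 0.03 w 0.398 F [ 0.6818 -1.3499 -0.0528]
turn cw (+): 0.005827762937137966
shift with yaw reached: [-0.0169 -0.1337  1.6571]
shift at present yaw: [-0.0154 -0.1347  1.6571]
```

{"name": "drive_tool", "arguments": {"series": [[[0,-0.12,0.6],0],[[0,0,0.6],0],[[0,0,0.42],0],[[0,0,0],0]]}}

```text
t: 28.0
tcp_pos: [0.4547, -0.2242, 0.0031]
ee_rot: [0.243, 0.97, 0.0, 0.0]
contact_force: [0.3, -0.2, -0.2]
gripper_width: 0.401
gripper_force: 0.0
```

{"name": "drive_tool", "arguments": {"series": [[[0,0,0.06],0],[[0,0,0],0],[[0,0,0],0],[[0,0,0],0],[[0,0,0],0]], "claw": -1}}

```text
t: 28.62
tcp_pos: [0.4551, -0.2252, 0.0017]
ee_rot: [0.244, 0.97, -0.0, 0.001]
contact_force: [0.5, -0.6, 5.4]
gripper_width: 0.115
gripper_force: 97.8
```

{"name": "drive_tool", "arguments": {"series": [[[0,0,0],0],[[0,0,0],0]]}}

```text
t: 28.88
tcp_pos: [0.4551, -0.2252, 0.0017]
ee_rot: [0.244, 0.97, -0.0, 0.001]
contact_force: [0.3, 0.2, 6.5]
gripper_width: 0.119
gripper_force: 97.8
```

{"name": "drive_tool", "arguments": {"series": [[[0,0,-0.4],0],[[0,0,-0.8],0],[[0,0,-0.9],0],[[0,0,-0.9],0],[[0,0,0],0.105]]}}

```text
t: 29.5
tcp_pos: [0.4557, -0.2254, 0.1237]
ee_rot: [0.325, 0.946, -0.0, 0.003]
contact_force: [-0.4, -0.1, -3.5]
gripper_width: 0.118
gripper_force: 98.1
```

{"name": "drive_tool", "arguments": {"series": [[[0,0,0],0.108],[[0,0,0],0.108],[[0,0,0],0.108],[[0,0,0],0.108],[[0,0,0],0.108]]}}

```text
t: 30.12
tcp_pos: [0.4541, -0.2245, 0.1209]
ee_rot: [0.686, 0.728, 0.0, 0.0]
contact_force: [0.3, -0.3, -2.6]
gripper_width: 0.113
gripper_force: 98.3
```

{"name": "drive_tool", "arguments": {"series": [[[0,0,0],0.108],[[0,0,0],0.108],[[0,0,0],0.108],[[0,0,0],0.108],[[0,0,0],0.108]]}}

```text
t: 30.75
tcp_pos: [0.4542, -0.2243, 0.1208]
ee_rot: [0.925, 0.381, 0.001, -0.0]
contact_force: [0.5, -0.1, -1.8]
gripper_width: 0.116
gripper_force: 98.0
```

{"name": "drive_tool", "arguments": {"series": [[[0,0,0],0.108],[[0,0,0],0.108],[[0,0,0],0.108],[[0,0,0],0.108],[[0,0,0],0.108]]}}

```text
t: 31.38
tcp_pos: [0.4543, -0.2241, 0.1207]
ee_rot: [0.999, -0.033, 0.001, -0.001]
contact_force: [-0.5, 0.5, -2.9]
gripper_width: 0.118
gripper_force: 98.0
```

```bash
python3 - <<'E'
from eyes import *
eyes(); goto(.5447,.2841,.12,-4.2);print(r.observe()["joint_pos"])
E
```

```text
scene [263. 149.] origin [ 0.3411 -0.2653] ring dir -84.1 L 0.12
scene [337. 236.] origin [0.5332 0.1149] ring dir -3.4 L 0.126
scene [367. 252.] origin [0.5379 0.2037] ring dir -5.3 L 0.13
top [257. 155.] origin [0.7479 0.0525] ring dir 98.2 L 0.135
t 31.48 tcp [ 0.4543 -0.2241  0.1205] yaw -3.6 tilt 0.06 w 0.117 F [ 0.0694  0.1297 -1.8547]
turn cw (+): 0.007075665827474609
shift with yaw reached: [  1.3229 -12.8355   0.013 ]
shift at present yaw: [  1.4655 -12.82     0.0242]
[-0.0008  0.5206  0.6166  1.967  -0.4216  0.7826 -0.7747]
```

{"name": "drive_tool", "arguments": {"series": [[[0.1,-0.92,0],0.006],[[0.1,-0.92,0],0],[[0.1,-0.92,0],0],[[0.1,-0.92,0],0],[[0.1,-0.92,0],0]]}}

```text
t: 32.1
tcp_pos: [0.4868, -0.041, 0.1206]
ee_rot: [0.999, -0.033, 0.0, -0.001]
contact_force: [0.4, 0.2, -2.3]
gripper_width: 0.118
gripper_force: 98.2
```

{"name": "drive_tool", "arguments": {"series": [[[0.1,-0.92,0],0],[[0.1,-0.92,0],0],[[0.1,-0.92,0],0],[[0.1,-0.92,0],0],[[0.1,-0.92,0],0]]}}

```text
t: 32.72
tcp_pos: [0.5195, 0.1412, 0.1205]
ee_rot: [0.999, -0.033, -0.0, -0.001]
contact_force: [-0.2, -0.4, -2.8]
gripper_width: 0.115
gripper_force: 98.2
```

{"name": "drive_tool", "arguments": {"series": [[[0.1,-0.92,0],0],[[0.1,-0.92,0],0],[[0.1,-0.9,0],0],[[0.1,-0.88,0],0],[[0,0,0],0]]}}

```text
t: 33.35
tcp_pos: [0.5449, 0.2872, 0.1197]
ee_rot: [1.0, -0.03, -0.001, -0.001]
contact_force: [-0.3, -0.2, -2.8]
gripper_width: 0.115
gripper_force: 98.1
```

```bash
python3 - <<'E'
from h import *
goto(.5447,.2841,.0055,-4.2);print(r.observe()["joint_pos"])
E
```

```text
t 33.35 tcp [0.5449 0.2872 0.1197] yaw -3.5 tilt 0.15 w 0.115 F [-0.3263 -0.1768 -2.8147]
turn cw (+): 0.007941311491548378
shift with yaw reached: [0.0007 0.0773 2.8547]
shift at present yaw: [0.003  0.0838 2.8545]
[-0.9038  0.679   0.653   1.6804 -0.4908  0.9518 -1.6977]
```

{"name": "drive_tool", "arguments": {"series": [[[0,0.07,0.7],0],[[0,0,0.8],0],[[0,0,0.7],0],[[0,0,0.5],0],[[0,0,0.12],0]]}}

```text
t: 33.98
tcp_pos: [0.5446, 0.2792, 0.0064]
ee_rot: [0.999, -0.034, -0.001, 0.0]
contact_force: [0.1, -0.4, -2.4]
gripper_width: 0.116
gripper_force: 98.1
```

{"name": "drive_tool", "arguments": {"series": [[[0,0,0],0],[[0,0,0],0]]}}

```text
t: 34.22
tcp_pos: [0.5462, 0.2801, 0.0084]
ee_rot: [0.999, -0.035, 0.001, -0.0]
contact_force: [0.5, 0.0, -2.7]
gripper_width: 0.113
gripper_force: 98.1
```

{"name": "drive_tool", "arguments": {"series": [[[0,0,0],0],[[0,0,0],0],[[0,0,0],0],[[0,0,0],0]], "claw": -0.2}}

```text
t: 34.72
tcp_pos: [0.5456, 0.2801, 0.0074]
ee_rot: [0.999, -0.035, 0.0, -0.0]
contact_force: [-0.9, 0.6, 0.8]
gripper_width: 0.401
gripper_force: 0.0
```

{"name": "drive_tool", "arguments": {"series": [[[0,0,-0.4],0],[[0,0,-0.8],0],[[0,0,-0.9],0],[[0,0,-0.9],0],[[0,0,0],0]]}}

```text
t: 35.35
tcp_pos: [0.5475, 0.2802, 0.1313]
ee_rot: [0.999, -0.035, 0.003, -0.001]
contact_force: [0.2, -0.4, -0.3]
gripper_width: 0.4
gripper_force: 0.0
```

```bash
python3 - <<'E'
from eyes import *
eyes(tag="c"); goto(.522,.379,.12,-.5);print(r.observe()["joint_pos"])
E
```

```text
scene [337. 235.] origin [0.5335 0.115 ] ring dir -3.7 L 0.13
scene [367. 252.] origin [0.5373 0.2037] ring dir -5.2 L 0.132
scene [397. 268.] origin [0.5455 0.2832] ring dir -2.9 L 0.129
t 35.45 tcp [0.5455 0.2802 0.128 ] yaw -4.0 tilt 0.06 w 0.4 F [-1.034   0.1637 -0.4951]
turn cw (+): -0.03925242795858076
shift with yaw reached: [-0.6086 -2.4651  0.1992]
shift at present yaw: [-0.7594 -2.4227  0.2007]
[-0.9031  0.6679  0.6655  1.6798 -0.4849  0.964  -1.7006]
```

View pics/c_scene.png

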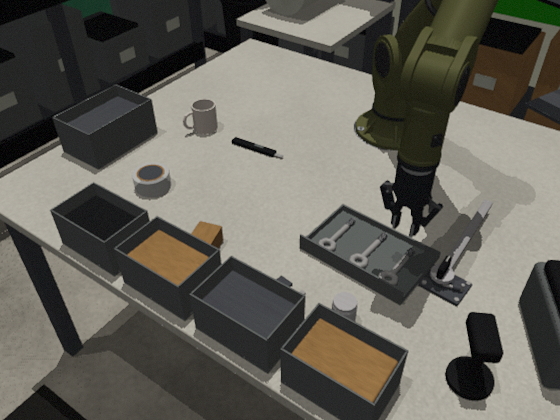

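All three eyes lie straight in the tray, with rings at about (326,244), (358,262) and (393,280). Next I close the bar, and also check the area that was under the arm at the start for hidden eyes.

{"name": "drive_tool", "arguments": {"series": [[[0,0,0],-0.042],[[-0.2,-0.82,0],0],[[-0.2,-0.82,0],0],[[-0.2,-0.83,0],0],[[0,0,0],0]], "claw": 1, "newtons": 60}}

```text
t: 36.08
tcp_pos: [0.5195, 0.3824, 0.1254]
ee_rot: [1.0, 0.0, -0.002, 0.0]
contact_force: [0.6, -1.1, 0.2]
gripper_width: 0.998
gripper_force: 0.0
```

```bash
python3 - <<'E'
from eyes import *
eyes((-.3,.45,-.9,.8)); goto(.522,.379,.044,-.2)
d=r.capture("scene")[1];P=pts("scene",d);z=P[...,2]
m=(z>.028)&(z<.045)&(P[...,0]>.2)&(P[...,0]<.44)&(abs(P[...,1]-.39)<.06)
q=P[m];print("bar",m.sum(),q.mean(0),np.degrees(np.arctan(np.polyfit(q[:,0],q[:,1],1)[0])))
E
```

```text
scene [254. 146.] origin [ 0.3425 -0.2815] ring dir 94.3 L 0.149
t 36.17 tcp [0.5214 0.3784 0.1262] yaw -0.2 tilt 0.13 w 1.001 F [-0.0254 -0.2979  0.8025]
turn cw (+): -0.00042586176365912507
shift with yaw reached: [ 0.0144 -0.0151  2.0547]
shift at present yaw: [ 0.0171 -0.0189  2.0546]
bar 328 [0.3602 0.38   0.0344] -1.0446133663948887
```

{"name": "drive_tool", "arguments": {"series": [[[0,0,0.7],0],[[0,0,0.7],0],[[0,0,0.65],0],[[0,0,0],0]]}}

```text
t: 36.72
tcp_pos: [0.5212, 0.3768, 0.0435]
ee_rot: [1.0, -0.003, -0.002, 0.001]
contact_force: [-0.5, 0.4, 0.5]
gripper_width: 1.001
gripper_force: 0.0
```

{"name": "drive_tool", "arguments": {"series": [[[0,0,0],0],[[0,0,0],0],[[0,0,0],0],[[0,0,0],0],[[0,0,0],0]], "claw": -1}}

```text
t: 37.35
tcp_pos: [0.5222, 0.3772, 0.0461]
ee_rot: [1.0, -0.003, -0.0, 0.001]
contact_force: [-1.1, -4.6, 5.9]
gripper_width: 0.15
gripper_force: 60.2
```

{"name": "drive_tool", "arguments": {"series": [[[0,0,0],0],[[0,0,0],0],[[0,0,0],0]]}}

```text
t: 37.72
tcp_pos: [0.5222, 0.3772, 0.0461]
ee_rot: [1.0, -0.003, 0.0, 0.001]
contact_force: [-1.7, -5.0, 6.5]
gripper_width: 0.147
gripper_force: 60.2
```

{"name": "drive_tool", "arguments": {"series": [[[0,0,0],-0.106],[[0,0,0],-0.106],[[0,0,0],-0.106],[[0,0,0],-0.106],[[0,0,0],-0.106]]}}

```text
t: 38.35
tcp_pos: [0.522, 0.3774, 0.0461]
ee_rot: [0.915, 0.404, -0.0, 0.001]
contact_force: [-1.9, -4.0, 6.0]
gripper_width: 0.15
gripper_force: 60.0
```

{"name": "drive_tool", "arguments": {"series": [[[0,0,0],-0.106],[[0,0,0],-0.106],[[0,0,0],-0.106],[[0,0,0],-0.108],[[0,0,0],0]]}}

```text
t: 38.98
tcp_pos: [0.5218, 0.3775, 0.0461]
ee_rot: [0.732, 0.681, -0.001, 0.0]
contact_force: [-3.2, -3.1, 5.8]
gripper_width: 0.151
gripper_force: 60.2
```

{"name": "drive_tool", "arguments": {"series": [[[0,0,0],0],[[0,0,0],0],[[0,0,0],0],[[0,0,0],0],[[0,0,0],0]], "claw": 1}}

```text
t: 39.6
tcp_pos: [0.522, 0.379, 0.0452]
ee_rot: [0.733, 0.681, -0.0, 0.0]
contact_force: [-0.6, 0.4, -0.2]
gripper_width: 0.995
gripper_force: 0.0
```

{"name": "drive_tool", "arguments": {"series": [[[0,0,-0.8],0],[[0,0,-0.9],0],[[0,0,-0.9],0],[[0,0,-0.9],0],[[0,0,-0.9],0]]}}

```text
t: 40.22
tcp_pos: [0.5219, 0.3788, 0.2225]
ee_rot: [0.733, 0.681, 0.0, 0.0]
contact_force: [0.4, -0.5, -0.5]
gripper_width: 1.002
gripper_force: 0.0
```

```bash
python3 - <<'E'
from eyes import *
eyes(tag="e"); goto(.522,.379,.12,86)
for n in("scene",):
    p,d=r.capture(n);P=pts(n,d);z=P[...,2]
    b=(z>.025)&(z<.046)&(p.min(-1)>130)&(P[...,1]<.34)&(P[...,1]>.05)&(P[...,0]>.4)&(P[...,0]<.6)
    q=P[b];mu=q.mean(0);V=np.linalg.svd((q-mu)[:,:2],full_matrices=False)[2];print("bar",b.sum(),mu,np.degrees(np.arctan(V[0,0]/V[0,1])))
    cv2.imwrite("pics/E1.png",cv2.resize(p[120:320,260:520,::-1],None,fx=3,fy=3,interpolation=cv2.INTER_CUBIC))
E
```

```text
top [250. 154.] origin [0.7493 0.0843] ring dir 89.0 L 0.149
top [240. 205.] origin [0.5671 0.1053] ring dir -131.8 L 0.145
t 40.33 tcp [0.5238 0.3799 0.2259] yaw 85.8 tilt 0.43 w 0.995 F [1.197  0.3092 0.2249]
turn cw (+): -0.0025483965634028514
shift with yaw reached: [-0.0259 -0.0441  2.6468]
shift at present yaw: [-0.0391 -0.0591  2.6463]
bar 603 [0.5105 0.2012 0.0347] 4.386510529822123
```

View pics/E1.png

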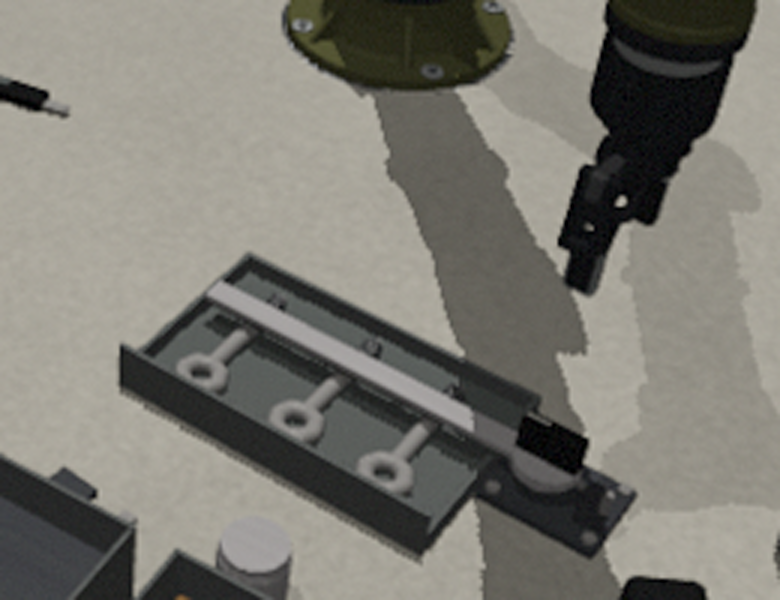

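The bar is closed across the tray at 4.4°, against 4.2° at the start. The three eyes lie flat with rings at crop (202,372), (297,418) and (386,472), and the gripper is clear, so I hand in.

```bash
python3 -c "
from station import r
print(r.sign_off())"
```

```text
the job is handed in; nothing more can be done
None
```

I handed the job in at about 40 s: all three towing eyes lie flat and straight in the tray with their rings towards the tall end, the hold-down bar is closed across them, and the gripper never went near the other things on the bench; the judge's result was not shown.

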